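Start the self-tapping screw of a thermometer clamp

ROBOT

A 7-joint arm with a two-finger parallel gripper is mounted at the origin on a cart in front of the work surface, level with it; the furniture and walls round the work are solid. World frame = base frame: x ahead of the robot, y to its left, z up, the work surface at z = 0. Lengths are in m, angles in rad, forces in N, time in s.
With the tool pointing down it reaches from about 0.425 to 0.925 m from the base axis. Payload 6.8 kg.
Tool frame: the origin (TCP) lies on the centre line of the jaws, within the pads' length; the fingertips stand bot.tip_reach ahead of it and the grasp point (between the pads) lies 3 mm ahead of it (bot.tip_reach is the distance from the TCP to the fingertips, in m); z points along the fingers, y is the line along which they close (so a half turn about z gives the same grasp; the last joint's range is limited). The gripper opens to 85 mm and grips with 20 to 120 N. Pads are 22 mm wide; open, the fingers measure 114 mm over their backs; the gripper's body (76 mm by 85 mm) begins 54 mm behind the grasp point. The pads swing forward as they close: fully open they stand 13 mm farther back than shut.
Start: joints at [1.112, 0.477, 0.022, 1.555, -0.011, 1.109, -0.083], TCP at [0.232, -0.634, 0.253] pointing down, gripper open.
Joint ranges: [-2.96, 2.96], [-0.34, 2.1], [-1.41, 1.46], [0.24, 2.44], [-1.37, 4.51], [0.17, 1.92], [-2.96, 2.96]. Speed limits (rad/s): [2.39, 2.39, 3.14, 3.14, 3.14, 3.14, 3.14].

INTERFACE

Orientations are given as a unit quaternion [w, x, y, z].
In Python, from station import bot gives the robot as it stands.
- The arm moves only by the tool jog_arm, never from a script. Its argument "deltas" is a list of rows, each a list of 7 numbers: the shift along the world's x, y, z in m, then the turn, a rotation vector about the world's x, y, z in rad, then the opening, from 0 (shut) to 1 (fully open). In form: [[x, y, z, rx, ry, rz, grip], ...]. A call has 1 to 10 rows; each row shifts and turns the commanded pose from where the row before left it; what a row does not reach is not made up. A row lasts 1/10 s, in which the tool goes at most 50 mm and 8.59 degrees, less where a joint would pass 70% of its speed; a pose out of reach is approached as far as the arm can. A call with a gripper value outside its range is refused whole. The fingers move at their own pace and stop on an object; "newtons" is the grip in N (left out, the last holds). Time passes only in rows, so rows that do not move let the fingers close. It gives the time, the measured TCP pose, the force, the opening and the grip force at its end, in the units of the state.
- bot.get_obs(): the state, without advancing time (a new reading comes with each control period).
- bot.read_camera(name): name is "scene" or "top" or "wrist"; returns a dict with "img" (400x640x3 uint8, red, green, blue), "K" (3x3 intrinsics, pixels), "eye" and "attitude" of the camera in the world. Camera axes: x right, y down, z forward; pixel columns grow to the right and rows downward; lengths in m; the calibration is good to about 2 mm. A picture is of the moment at which its call begins. There is no depth.
- bot.hand_in(): hands the job in; it is judged then, once.
The state is a dict: "t": time; "q": joint angles; "joint_vel": joint speeds; "joint_torque": joint torques, N m; "eef_pos": TCP position; "tool_rot": TCP orientation; "contact_force": force on the tool from outside, world axes, zero at the start; "torque": the same for the moment, N m; "gripper_width": opening from 0.0 (shut) to 1.0 (fully open); "grasp_force": force on a finger pad.
Only numpy, scipy, OpenCV 4.12 (cv2) and the standard library are available. Lean on these libraries where they do the work, as an engineer would, in place of code of your own. Each camera call takes 0.05 s, during which the arm holds its last target. There are 200 camera calls.

TASK

Lay the glass thermometer into the two cradles of the blue instrument clamp, roughly centred, and swing the metal strap shut over it until its hook is fully round the shank of the orange thumbscrew. Then start the self-tapping screw: press firmly down on its head while turning it clockwise, and keep on until it has cut its first thread, about three quarters of a turn under pressure, so that it stays about 4.5 mm lower. Leave the thermometer lying under the closed strap and do not disturb the other things on the bench.

Things in the scene. Friction and masses are not known exactly. Their poses are not given: they have to be found in the camera images.
- clamp_base: blue clamp base fixed to the bench, 125 (x) x 220 (y) x 10 mm; origin on the bench top, z up; the plate spans x -75 to +50 mm. The thermometer shall lie along its y axis at x = 0, in two grey cradles at y = -70 and +70 mm. Strap pivot at x +34, y +70 mm. White screw boss at x -50, y +70 mm, top at z 30 mm
- cradle_mid (a point): point halfway between the two grey cradles, at the height of their floors (20 mm above the bench); axes as the clamp base. Each cradle is 22 mm long, its flat floor 14 mm wide, cheeks flaring to 26 mm at the mouth (z 30 mm). Between the cradles (96 mm free) is only the plate, top at z 10 mm: room for fingers that lower the thermometer by its middle
- thermometer: clear glass thermometer, 8 x 260 x 8 mm (square section for contact), about 30 g, long axis = its y; origin at the middle of its underside. Starts on the bench to the right of the clamp; either end may point either way in the cradles
- thermometer_mid (a point): centre of the thermometer (4 mm over its underside); 24 mm above the bench when it lies in the cradles
- strap (a joint): angle of the aluminium swing strap about its upright pivot, rad: 0 = closed at its stop (from the pivot to the clamp's -x, over the +y cradle, hook round the screw); grows as it opens, clockwise from above (1.57 = along the clamp's +y). Starts at 1.5 to 1.85, stays where left (friction 0.05 N m). 18 mm wide, 6 mm thick, z 31 to 37 mm, reaches 96 mm from the pivot
- strap_peg (a point): on the axis of the strap's black round peg (12 mm diameter, z 37 to 59 mm above the bench), at z 51 mm, 28 mm from the pivot's axis; push or pinch the peg to swing the strap
- screw_head (a point): on the screw's axis, at the top of its round orange flange (34 mm diameter, 4 mm thick), 56 mm above the bench at the start. On it stands the orange thumb blade: 30 mm long (this point's x), 10 mm thick (its y), 24 mm high; grip it from above, fingertips resting on the flange to push. The screw is upright
- thumbscrew: the orange-headed self-tapping thumbscrew, 40 g, captive in the boss (1 mm of play); origin on its axis under its hidden foot, 21 mm above the bench at the start, z up; x along the blade, whose direction differs by up to 1.5 rad each way; driven in clockwise from above. Under about 7 N of push it just spins freely; pressed with 12 to 25 N it bites and takes about 0.1 N m to turn
- thread (a joint): depth of thread cut, m, 0 to 0.009: 6 mm per clockwise turn under pressure, none without pressure or without turning; turning back under pressure undoes it; stays when let go. The screw also yields elastically under push (about 6 N per mm, stop at 4 mm) and comes back. The 4 mm red band on the shank stands on the strap's top face and is down in the hook once 4 mm are cut
- petri_dish: closed petri dish, 64 mm across, 17 mm high, bystander; origin under its centre
- rubber_stopper: cork-coloured rubber stopper, 37 mm across, 28 mm high, bystander; origin under its centre
- crucible: small white porcelain crucible, 42 mm across, 33 mm high, bystander; origin under its centre
- dropper_bottle: green glass dropper bottle with black cap and red bulb, 38 mm across, 109 mm high, bystander on the near edge; origin under its centre
Mind the look-alikes: they are no part of the job. There is more than one size of the thumbscrew; the job needs the smallest.

How it is judged:
By the outcome, as a careful person would: the job done as asked, in the order asked, and still so for the second after the job is handed in, with the robot touching nothing.
It also fails if it takes over 72 s, if anything falls off the work surface, if the arm or the gripper's body presses on something with over 40 N, if the wrist force passes 120 N, or if a joint passes its speed limit or range.

## Working session

There is one attempt and no reset: what is moved stays moved. The work goes in short steps, Python scripts to look and compute and a tool call to move; the robot and the scene stay as the last step left them, time stands still between calls to the robot, and variables do not carry over. Pictures are saved under pics/ and viewed, at most 10 in all, crops included, and the job is handed in when it is done.

Besides the shell and the picture viewer there is one more tool, called after ">>>" in YAML: its name, and indented under it one key for each argument. jog_arm: Moves the arm, as the interface text tells. Its arguments: {"type":"object","properties":{"deltas":{"type":"array"},"newtons":{"type":"number"}},"required":["deltas"]}

```bash
mkdir -p pics; ls; cat > h.py <<'E'
import numpy as np, cv2
from scipy.spatial.transform import Rotation as R
from station import bot
def rot(a):
    a=np.array(a,float)
    return a if a.shape==(3,3) else R.from_quat(a,scalar_first=True).as_matrix()
def ray(c,uv,z):
    "pixel -> point on plane z"
    d=rot(c["attitude"])@np.linalg.inv(c["K"])@np.array([uv[0],uv[1],1.]); e=np.array(c["eye"])
    return e+d*(z-e[2])/d[2]
def proj(c,p):
    v=np.array(c["K"])@(rot(c["attitude"]).T@(np.array(p)-np.array(c["eye"]))); return v[:2]/v[2]
def save(n,im): cv2.imwrite("pics/"+n+".png",im[:,:,::-1])
E
python3 - <<'E'
from h import *
for n in("scene","top"):
    c=bot.read_camera(n); save(n+"0",c["img"]); print(n,c["K"],c["eye"],c["attitude"])
    np.savez(n+"0.npz",**c)
print(bot.tip_reach,bot.get_obs())
E
```

```text
pics
scene [[457.47309095   0.         314.41746765]
 [  0.         457.47309095 192.71565264]
 [  0.           0.           1.        ]] [0.06284586 0.4786351  0.68977043] [ 0.14468055 -0.27221728  0.85057272 -0.426018  ]
top [[456.54540547   0.         323.2059398 ]
 [  0.         456.54540547 197.14319002]
 [  0.           0.           1.        ]] [ 0.44626794 -0.21245103  1.01902644] [ 0.03746185 -0.70444505  0.70763406 -0.04009758]
0.022 {'t': 0.1, 'q': array([ 1.1118563 ,  0.47771814,  0.02234441,  1.55636194, -0.01151319,
        1.1093166 , -0.08308967]), 'joint_vel': array([-0.00020631, -0.00240789,  0.00059896, -0.00141452, -0.00080188,
       -0.00012542,  0.00033493]), 'joint_torque': array([ 3.89481371e-03, -5.97762179e+01,  1.61330145e+00, -2.81956404e+01,
        1.27690419e-02,  5.01106493e-03,  2.76873078e-05]), 'eef_pos': array([ 0.23180706, -0.63340615,  0.25241852]), 'tool_rot': array([-8.13608254e-04,  9.84650987e-01,  1.74532893e-01, -2.00700295e-04]), 'contact_force': array([-0.22898206, -0.89671651,  0.04643714]), 'torque': array([ 0.01755322, -0.02869406,  0.05135831]), 'grasp_force': 0.0, 'gripper_width': 1.0004470421326732}
```

View pics/scene0.png

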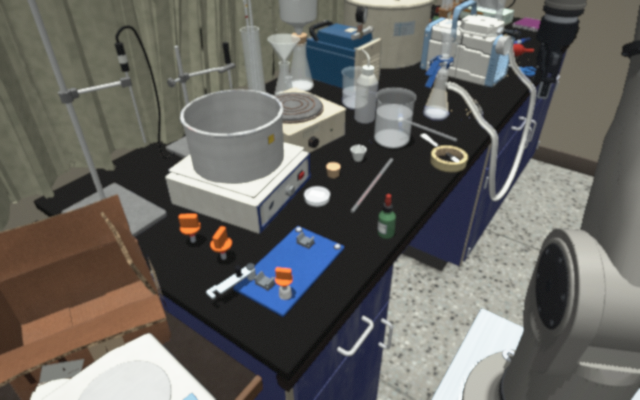

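View pics/top0.png

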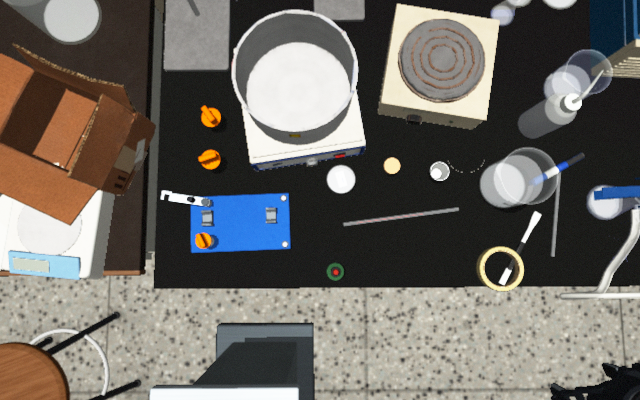

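Scene: the thermometer is at top-view (345,224)–(458,209), and the look-alike rod is at (556,215). The clamp is at (192–290,195–251), with the strap lying left from its pivot at (207,202). There are three orange thumbscrews: (210,117), (209,159) and (204,241). The one at (204,241) sits in the clamp's white boss and looks smallest. I'll confirm that in a crop and measure.

```bash
cat > m.py <<'E'
from h import *
c=dict(np.load("top0.npz")); im=c["img"]; hsv=cv2.cvtColor(im,cv2.COLOR_RGB2HSV)
def comps(mask,minA):
    n,l,s,ce=cv2.connectedComponentsWithStats(mask.astype(np.uint8)); return [(l==i,s[i],ce[i]) for i in range(1,n) if s[i][4]>=minA]
def rect(m,z):
    p=np.argwhere(m)[:,::-1]; w=np.array([ray(c,q,z)[:2] for q in p],np.float32); return cv2.minAreaRect(w),w
H,S,V=[hsv[...,i].astype(int) for i in range(3)]
box=np.zeros(H.shape,bool); box[185:258,155:300]=1
blue=(H>100)&(H<125)&(S>150)&(V>90)&box
r,_=rect(cv2.morphologyEx(blue.astype(np.uint8),cv2.MORPH_CLOSE,np.ones((3,3))),.01); print("plate",r)
org=(H>5)&(H<20)&(S>180)&(V>120); org[:,300:]=0; org[:,:180]=0
for m,s,ce in comps(org,60): print("orange",s,ce,ray(c,ce,.07)[:2])
b2=np.zeros(H.shape,bool); b2[195:240,335:470]=1
for m,s,ce in comps((V>70)&b2,60):
    r,w=rect(m,.005); print("thermo",s,r,w[w[:,1].argmin()],w[w[:,1].argmax()])
o=(im[100:260,150:300]); save("crop_top",cv2.resize(o,None,fx=4,fy=3.75,interpolation=cv2.INTER_CUBIC)[:600])
s=dict(np.load("scene0.npz"))["img"]; save("crop_scene",cv2.resize(s[200:320,165:345],None,fx=4.4,fy=4.4,interpolation=cv2.INTER_CUBIC))
E
python3 m.py
```

```text
plate ((0.5023907423019409, -0.03174484521150589), (0.1255161017179489, 0.22005538642406464), 2.152388095855713)
orange [201 105  20  22 264] [209.70454545 115.31439394] [0.72734961 0.02486665]
orange [198 149  23  21 205] [209.51219512 158.30731707] [0.63427332 0.02317811]
orange [196 233  15  15 103] [203.39805825 240.32038835] [0.46207468 0.03192727]
thermo [343 207 116  19 492] ((0.5145098567008972, -0.38874372839927673), (0.009599372744560242, 0.25991958379745483), 7.366664409637451) [ 0.53455883 -0.5171931 ] [ 0.49558398 -0.26014915]
```

View pics/crop_scene.png

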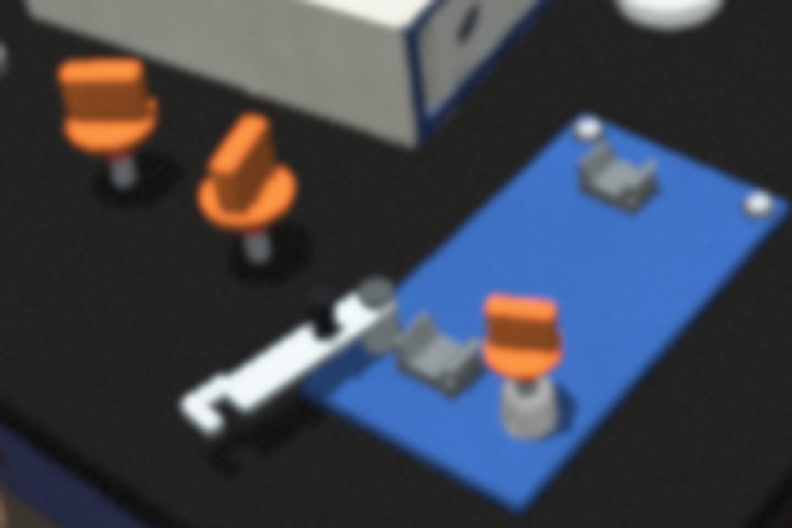

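View pics/crop_top.png

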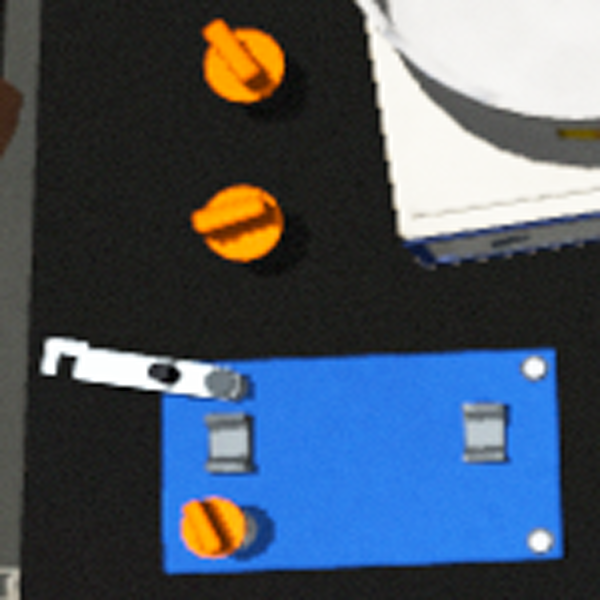

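Top crop: the orange head in the white boss at (213,527) is clearly smaller than the two loose ones at (243,64) and (238,222), and it sits next to the strap's cradle. So the clamp's screw, at (204,241) in the top view, is the right one. The strap is open, its hook at about (60,355). Next I move over the thermometer.

>>> jog_arm:
  deltas:
    - [0.0283,0.0244,-0.01,0,0,0.135,0.4]
    - [0.0283,0.0244,-0.01,0,0,0.135,0.4]
    - [0.0283,0.0244,-0.015,0,0,0.135,0.4]
    - [0.0283,0.0244,-0.015,0,0,0.135,0.4]
    - [0.0283,0.0244,-0.015,0,0,0.135,0.4]
    - [0.0283,0.0244,-0.015,0,0,0.135,0.4]
    - [0.0283,0.0244,-0.015,0,0,0.135,0.4]
    - [0.0283,0.0244,-0.015,0,0,0.135,0.4]
    - [0.0283,0.0244,-0.015,0,0,0.135,0.4]
    - [0.0283,0.0244,-0.015,0,0,0.135,0.4]
  newtons: 30

```text
t: 1.1
eef_pos: [0.5157, -0.3887, 0.1124]
tool_rot: [-0.0, 0.658, 0.753, -0.0]
contact_force: [-0.3, -0.7, 0.0]
gripper_width: 0.397
grasp_force: 0.0
```

```bash
cat >> h.py <<'E'
def st():
    o=bot.get_obs(); M=rot(o["tool_rot"]); f=lambda v:np.round(v,4).tolist()
    print("t",round(o["t"],2),"p",f(o["eef_pos"]),"closing line deg",round(np.degrees(np.arctan2(M[1,1],M[0,1])),2),"tilt",f(M[:,2]),"q",f(o["q"]),"F",np.round(o["contact_force"],1),"T",np.round(o["torque"],2),"w",round(o["gripper_width"],3),"gf",round(o["grasp_force"],1)); return o
E
python3 - <<'E'
from h import *
st(); c=bot.read_camera("wrist"); save("w1",c["img"]); np.savez("w1.npz",**c)
print(proj(c,[.5145,-.3887,.004]),proj(c,[.5312,-.5177,.004]),proj(c,[.4978,-.26,.004]))
E
```

```text
t 1.1 p [0.5157, -0.3887, 0.1124] closing line deg 7.75 tilt [-0.0005, 0.0004, -1.0] q [0.7911, 0.6052, -0.3356, 1.7218, 0.2503, 0.8575, 0.4812] F [-0.3 -0.7  0. ] T [-0.01 -0.02 -0.04] w 0.397 gf 0.0
[321.83544581 200.44771128] [321.27229395 336.79196211] [322.55057786  13.14080911]
```

View pics/w1.png

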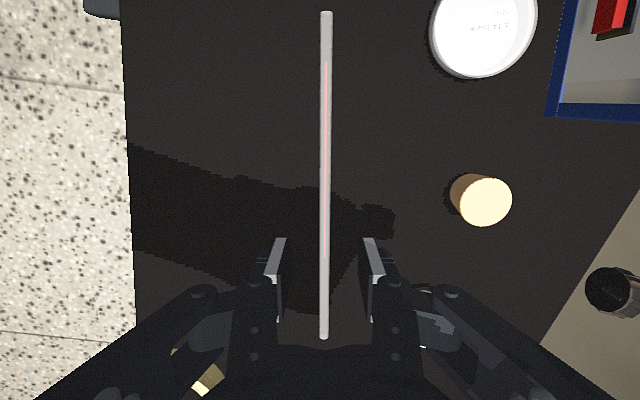

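The wrist view shows the thermometer at (327,12)–(324,338), centred between the fingers and aligned with my prediction. I'll descend, grip and lift.

>>> jog_arm:
  deltas:
    - [0,0,-0.02,0,0,0,0.4]
    - [0,0,-0.02,0,0,0,0.4]
    - [0,0,-0.02,0,0,0,0.4]
    - [0,0,-0.015,0,0,0,0.4]
    - [0,0,-0.013,0,0,0,0.4]
    - [0,0,0,0,0,0,0]
    - [0,0,0,0,0,0,0]
    - [0,0,0,0,0,0,0]
    - [0,0,0,0,0,0,0]
    - [0,0,0,0,0,0,0]
  newtons: 30

```text
t: 2.15
eef_pos: [0.5153, -0.3902, 0.026]
tool_rot: [0.001, 0.66, 0.751, 0.0]
contact_force: [-0.7, -0.5, -0.4]
gripper_width: 0.075
grasp_force: 32.1
```

```bash
python3 -c "
from h import *
st()"
```

```text
t 2.15 p [0.5153, -0.3902, 0.026] closing line deg 7.44 tilt [0.001, -0.0007, -1.0] q [0.7651, 0.7196, -0.2976, 1.7537, 0.3004, 0.7119, 0.4381] F [-0.7 -0.5 -0.4] T [ 0.05 -0.07  0.01] w 0.075 gf 32.1
```

>>> jog_arm:
  deltas:
    - [0,0,0.03,0,0,0,0]
    - [0,0,0.03,0,0,0,0]
    - [0,0.02,0.02,0,0,-0.012,0]
    - [0,0.045,0,0,0,-0.012,0]
    - [0,0.05,0,0,0,-0.012,0]
    - [0,0.05,0,0,0,-0.012,0]
    - [0,0.05,0,0,0,-0.012,0]
    - [0,0.05,0,0,0,-0.012,0]
    - [0,0.05,0,0,0,-0.012,0]
    - [0,0.0425,0,0,0,-0.009,0]

```text
t: 3.15
eef_pos: [0.5149, -0.0296, 0.106]
tool_rot: [0.0, 0.694, 0.72, 0.001]
contact_force: [0.5, -0.3, 0.3]
gripper_width: 0.08
grasp_force: 32.1
```

>>> jog_arm:
  deltas:
    - [0,0,0,0,0,0,0]
    - [0,0,0,0,0,0,0]

```text
t: 3.35
eef_pos: [0.5152, -0.0312, 0.1058]
tool_rot: [0.0, 0.693, 0.721, 0.0]
contact_force: [0.6, -0.3, -0.4]
gripper_width: 0.075
grasp_force: 32.1
```

```bash
python3 - <<'E'
from h import *
o=st(); c=bot.read_camera("wrist"); save("w2",c["img"]); np.savez("w2.npz",**c)
t=.0376; O=np.array([.5149,-.0313]); A=np.array([[np.cos(t),-np.sin(t)],[np.sin(t),np.cos(t)]])
for n,x,y,z in [("cr+",0,.07,.02),("cr-",0,-.07,.02),("boss",-.05,.07,.03),("pivot",.034,.07,.04),("head",-.05,.07,.056)]: print(n,np.append(O+A@[x,y],z).round(4),proj(c,np.append(O+A@[x,y],z)).round(1))
E
```

```text
t 3.35 p [0.5152, -0.0312, 0.1058] closing line deg 2.3 tilt [0.0008, -0.0001, -1.0] q [0.2476, 0.4452, -0.3783, 2.036, 0.2488, 0.7029, -0.248] F [ 0.6 -0.3 -0.4] T [-0.05 -0.   -0.02] w 0.075 gf 32.1
cr+ [0.5123 0.0387 0.02  ] [322.8 108.9]
cr- [ 0.5175 -0.1013  0.02  ] [322.6 295.3]
boss [0.4623 0.0368 0.03  ] [241.3 109.2]
pivot [0.5462 0.0399 0.04  ] [380.9 110. ]
head [0.4623 0.0368 0.056 ] [228.8 110.7]
```

View pics/w2.png

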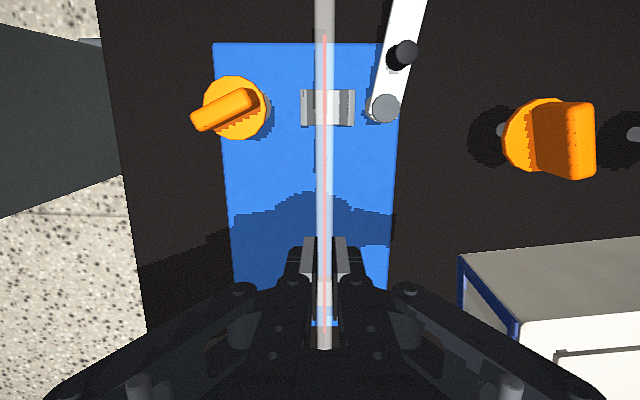

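The wrist view shows the thermometer at column ~325 and the +y cradle at (327,107), so I need +1 mm in x. The screw flange is near (236,107), the pivot at (385,107) and the peg at (401,53). I'll lower and release.

>>> jog_arm:
  deltas:
    - [0.001,0,-0.02,0,0,0,0]
    - [0,0,-0.015,0,0,0,0]
    - [0,0,-0.01,0,0,0,0]
    - [0,0,-0.008,0,0,0,0]
    - [0,0,-0.005,0,0,0,0]
    - [0,0,-0.002,0,0,0,0]
    - [0,0,0,0,0,0,0]
    - [0,0,0,0,0,0,0.2]
    - [0,0,0,0,0,0,0.3]
    - [0,0,0,0,0,0,0.4]

```text
t: 4.4
eef_pos: [0.5162, -0.0324, 0.0456]
tool_rot: [0.0, 0.694, 0.72, 0.0]
contact_force: [-0.5, 0.5, -0.1]
gripper_width: 0.397
grasp_force: 0.0
```

>>> jog_arm:
  deltas:
    - [0,0,0,0,0,0,0.4]
    - [0,0,0.02,0,0,0,0.4]
    - [0,0,0.04,0,0,0,0.4]
    - [0,0,0.045,0,0,0,0.4]
    - [0,0,0.045,0,0,0,0.4]
    - [0,0,0,0,0,0,0.4]

```text
t: 5.0
eef_pos: [0.5197, -0.032, 0.2013]
tool_rot: [0.004, 0.694, 0.72, 0.004]
contact_force: [0.8, 0.6, -0.5]
gripper_width: 0.398
grasp_force: 0.0
```

```bash
python3 - <<'E'
from h import *
o=st(); c=bot.read_camera("wrist"); save("w3",c["img"]); np.savez("w3.npz",**c); d=bot.read_camera("scene");np.savez("s3.npz",**d)
save("s3",np.hstack([cv2.resize(c["img"][:,:],(480,300)),cv2.resize(d["img"][210:310,190:350],(320,300))]))
E
```

```text
t 5.0 p [0.5197, -0.032, 0.2013] closing line deg 2.11 tilt [0.0111, -0.0005, -0.9999] q [0.2986, 0.3118, -0.4261, 1.9591, 0.1658, 0.8927, -0.1756] F [ 0.8  0.6 -0.5] T [ 0.05 -0.05  0.  ] w 0.398 gf 0.0
```

View pics/s3.png

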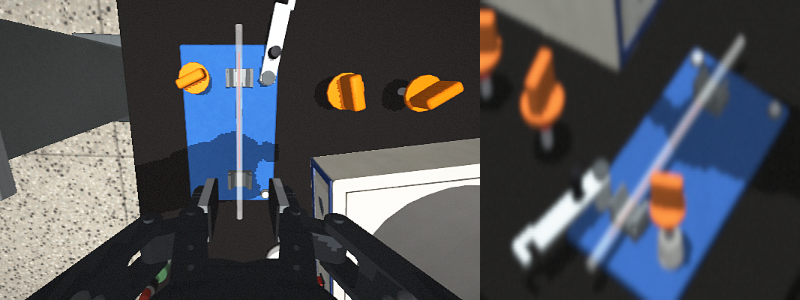

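The thermometer lies in both cradles. Now I'll refine the peg and pivot positions from the stored images.

```bash
python3 - <<'E'
from h import *
c=dict(np.load("top0.npz"));w=dict(np.load("w3.npz"));s=dict(np.load("scene0.npz"))
print("top peg",ray(c,(191.2,200),.059),"pivot",ray(c,(206.2,202.1),.042))
im=w["img"]; g=cv2.cvtColor(im,cv2.COLOR_RGB2GRAY)
m=(g[45:90,345:390]<70).astype(np.uint8); m[:,40:]=0
n,l,st_,ce=cv2.connectedComponentsWithStats(m); print([(a.tolist(),(b+[345,45]).round(1)) for a,b in zip(st_[1:],ce[1:]) if a[4]>15])
print("wrist peg",ray(w,(367,69),.059),"pivot",ray(w,(357,103),.042),"therm ends",ray(w,(319,33),.026),ray(w,(320,290),.026))
hs=cv2.cvtColor(im,cv2.COLOR_RGB2HSV); o=((hs[...,0]<22)&(hs[...,1]>180)&(hs[...,2]>120)).astype(np.uint8); o[:,300:]=0
e=cv2.findContours(o,0,1)[0]; e=max(e,key=cv2.contourArea); print(cv2.boundingRect(e)); save("x",cv2.resize(im[40:160,220:400],None,fx=4.4,fy=4.4,interpolation=2))
E
```

```text
top peg [0.5471748  0.06253374 0.059     ] pivot [0.54428506 0.0350859  0.042     ]
[([0, 0, 13, 44, 232], array([350.7,  56.4])), ([12, 0, 28, 45, 527], array([376. ,  71.1]))]
wrist peg [0.55234601 0.06792664 0.059     ] pivot [0.54808137 0.0416767  0.042     ] therm ends [0.51308363 0.09827774 0.026     ] [ 0.52228014 -0.15879223  0.026     ]
(234, 86, 45, 39)
```

View pics/x.png

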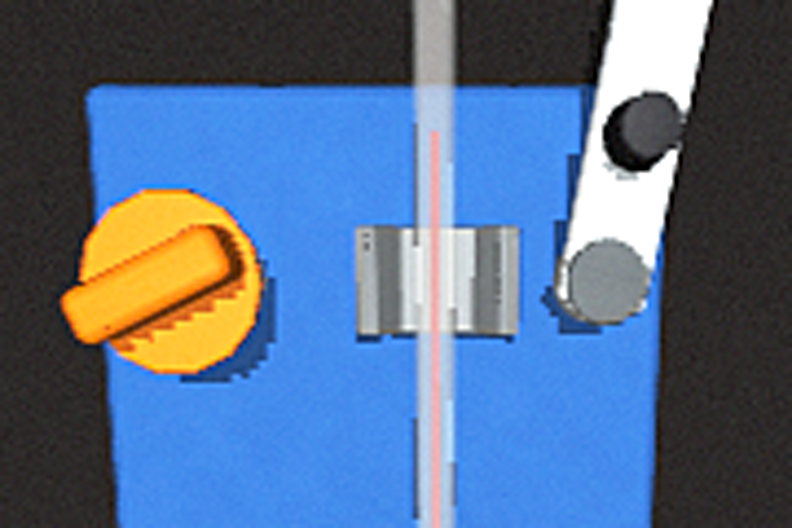

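The crop shows the pivot at (607,283), the peg top at (657,122), the screw flange centred at (171,283) and its blade at ~27° in world. I'll go above the peg with the fingers tangential to its arc.

>>> jog_arm:
  deltas:
    - [0.012,0.033,-0.03,0,0,-0.07,0.4]
    - [0.012,0.034,-0.03,0,0,-0.07,0.4]
    - [0.0125,0.0335,-0.03,0,0,-0.06,0.4]
    - [0,0,-0.005,0,0,0,0.35]
    - [0,0,0,0,0,0,0.35]

```text
t: 5.6
eef_pos: [0.5502, 0.0688, 0.0973]
tool_rot: [-0.002, 0.761, 0.648, -0.003]
contact_force: [-0.3, -0.9, 0.4]
gripper_width: 0.35
grasp_force: 0.0
```

```bash
python3 -c "
from h import *
st()"
```

```text
t 5.6 p [0.5502, 0.0688, 0.0973] closing line deg -9.16 tilt [-0.006, -0.0007, -1.0] q [0.048, 0.5098, -0.3619, 1.9475, 0.2591, 0.7353, -0.6261] F [-0.3 -0.9  0.4] T [-0.04 -0.07 -0.01] w 0.35 gf 0.0
```

>>> jog_arm:
  deltas:
    - [0.001,0,-0.01,0,0,0,0.35]
    - [0,0,-0.012,0,0,0,0.35]
    - [0,0,-0.011,0,0,0,0.35]
    - [0,0,0,0,0,0,0.35]
    - [0,0,0,0,0,0,0.05]
    - [0,0,0,0,0,0,0.05]
    - [0,0,0,0,0,0,0.05]
  newtons: 20

```text
t: 6.3
eef_pos: [0.5534, 0.0679, 0.0674]
tool_rot: [0.0, 0.762, 0.647, -0.0]
contact_force: [-0.9, -0.6, -3.4]
gripper_width: 0.12
grasp_force: 19.6
```

```bash
python3 -c "
from h import *
o=st()
p=o['eef_pos'][:2]
P=np.array([.548,.041]); v=p-P; print(np.hypot(*v),np.degrees(np.arctan2(*v[::-1])))
a=np.radians(np.linspace(80.5,186,16)); q=P+.028*np.c_[np.cos(a),np.sin(a)]; print(np.diff(q,axis=0).round(4).tolist(),np.diff(a)[0], q[-1])
"
```

```text
t 6.3 p [0.5534, 0.0679, 0.0674] closing line deg -9.35 tilt [0.0, -0.0001, -1.0] q [0.0334, 0.556, -0.3421, 1.9585, 0.2879, 0.6739, -0.651] F [-0.9 -0.6 -3.4] T [-0.07  0.04  0.01] w 0.12 gf 19.6
0.027463641037229963 78.69685834431041
[[-0.0034, 0.0004], [-0.0034, -0.0001], [-0.0034, -0.0005], [-0.0033, -0.0009], [-0.0032, -0.0013], [-0.003, -0.0017], [-0.0028, -0.002], [-0.0025, -0.0024], [-0.0022, -0.0026], [-0.0019, -0.0029], [-0.0015, -0.0031], [-0.0011, -0.0033], [-0.0007, -0.0034], [-0.0003, -0.0034], [0.0001, -0.0034]] 0.1227548240569345 [0.52015339 0.0380732 ]
```

>>> jog_arm:
  deltas:
    - [-0.0034,0.0004,0,0,0,0.1228,0.05]
    - [-0.0034,-0.0001,0,0,0,0.1228,0.05]
    - [-0.0034,-0.0005,0,0,0,0.1228,0.05]
    - [-0.0033,-0.0009,0,0,0,0.1228,0.05]
    - [-0.0032,-0.0013,0,0,0,0.1228,0.05]
    - [-0.003,-0.0017,0,0,0,0.1228,0.05]
    - [-0.0028,-0.002,0,0,0,0.1228,0.05]
    - [-0.0025,-0.0024,0,0,0,0.1228,0.05]

```text
t: 7.1
eef_pos: [0.5285, 0.0601, 0.0675]
tool_rot: [0.0, 0.364, 0.931, 0.001]
contact_force: [0.4, 0.8, -4.7]
gripper_width: 0.117
grasp_force: 19.5
```

```bash
python3 -c "
from h import *
o=st()
p=o['eef_pos'][:2]
P=np.array([.548,.041]); v=p-P; print(np.hypot(*v),np.degrees(np.arctan2(*v[::-1])))
"
```

```text
t 7.1 p [0.5285, 0.0601, 0.0675] closing line deg 47.26 tilt [0.0006, 0.0008, -1.0] q [0.2351, 0.5725, -0.5892, 2.0064, 0.484, 0.7018, 0.1665] F [ 0.4  0.8 -4.7] T [ 0.33 -0.08 -0.  ] w 0.117 gf 19.5
0.027294178049235774 135.66500491532545
```

>>> jog_arm:
  deltas:
    - [-0.0022,-0.0026,0,0,0,0.1228,0.05]
    - [-0.0019,-0.0029,0,0,0,0.1228,0.05]
    - [-0.0015,-0.0031,0,0,0,0.1228,0.05]
    - [-0.0011,-0.0033,0,0,0,0.1228,0.05]
    - [-0.0007,-0.0034,0,0,0,0.1228,0.05]
    - [-0.0003,-0.0034,0,0,0,0.1,0.05]
    - [0,-0.0034,0,0,0,0,0.05]
    - [0,0,0,0,0,0,0.05]

```text
t: 7.9
eef_pos: [0.5203, 0.0394, 0.0675]
tool_rot: [-0.0, 0.019, 1.0, 0.002]
contact_force: [-1.7, 6.1, -2.7]
gripper_width: 0.119
grasp_force: 19.8
```

```bash
python3 -c "
from h import *
o=st()
p=o['eef_pos'][:2]
P=np.array([.548,.041]); v=p-P; print(np.hypot(*v),np.degrees(np.arctan2(*v[::-1])))
"
```

```text
t 7.9 p [0.5203, 0.0394, 0.0675] closing line deg 87.85 tilt [-0.0, 0.0031, -1.0] q [0.4025, 0.6117, -0.7587, 2.0214, 0.6148, 0.7479, 0.7984] F [-1.7  6.1 -2.7] T [1.27 0.37 0.12] w 0.119 gf 19.8
0.027741764906440928 -176.78180707756104
```

The strap is at its stop, with a 6 N reaction on the tool. I'll release, rise and go over the screw with the fingers set across its blade.

>>> jog_arm:
  deltas:
    - [0,0.002,0,0,0,0,0.15]
    - [0,0,0,0,0,0,0.3]
    - [0,0,0,0,0,0,0.35]
    - [0,0,0.03,0,0,0,0.35]
    - [0,0,0.04,0,0,0,0.35]
    - [-0.019,0,0.03,0,0,0.1,0.35]
    - [-0.019,0,0,0,0,0.1,0.4]
    - [-0.018,0,0,0,0,0.12,0.4]
    - [0,0,0,0,0,0.12,0.4]
    - [0,0,0,0,0,0,0.4]

```text
t: 8.9
eef_pos: [0.4647, 0.0389, 0.1675]
tool_rot: [0.0, -0.2, 0.98, -0.0]
contact_force: [0.8, -0.0, -0.2]
gripper_width: 0.398
grasp_force: 0.0
```

>>> jog_arm:
  deltas:
    - [0,0,0,0,0,0,0.4]
    - [0,0,0,0,0,0,0.4]

```text
t: 9.1
eef_pos: [0.4652, 0.0394, 0.1674]
tool_rot: [0.0, -0.198, 0.98, 0.0]
contact_force: [0.0, 0.2, 0.6]
gripper_width: 0.399
grasp_force: 0.0
```

```bash
python3 - <<'E'
from h import *
o=st(); c=bot.read_camera("wrist"); np.savez("w4.npz",**c); d=bot.read_camera("scene");np.savez("s4.npz",**d)
print(proj(c,[.4636,.0376,.056]),proj(d,[.4636,.0376,.056]),proj(d,[.4636,.0376,.037]))
save("s4",np.hstack([cv2.resize(c["img"],(480,300)),cv2.resize(d["img"][210:310,210:317],(320,300),interpolation=2)]))
E
```

```text
t 9.1 p [0.4652, 0.0394, 0.1674] closing line deg 112.9 tilt [0.0003, 0.0002, -1.0] q [0.6317, 0.4282, -1.0216, 2.0722, 0.4722, 0.8923, 1.3135] F [0.  0.2 0.6] T [ 0.01  0.02 -0.03] w 0.399 gf 0.0
[322.62762783 195.1675469 ] [283.87626288 277.09963122] [284.41806429 284.07062965]
```

View pics/s4.png

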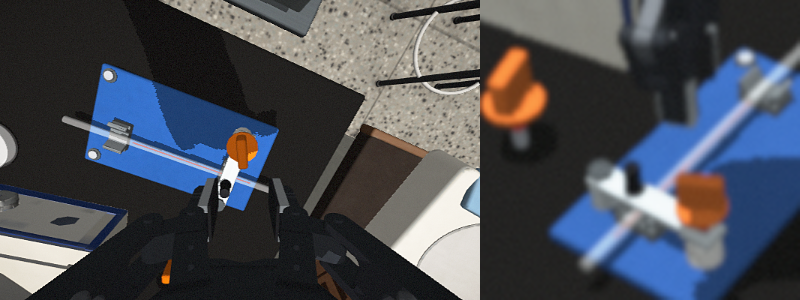

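The scene view shows the strap closed with its hook at the shank under the orange head, and the thermometer beneath it. The peg's arc puts the screw axis at (0.464, 0.037). I'll descend and grip the blade.

>>> jog_arm:
  deltas:
    - [-0.001,-0.002,-0.025,0,0,0,0.4]
    - [0,0,-0.025,0,0,0,0.4]
    - [0,0,-0.02,0,0,0,0.4]
    - [0,0,-0.012,0,0,0,0.4]
    - [0,0,0,0,0,0,0.4]
    - [0,0,0,0,0,0,0.1]
    - [0,0,0,0,0,0,0.03]
    - [0,0,0,0,0,0,0.03]
    - [0,0,0,0,0,0,0.03]
  newtons: 50

```text
t: 10.1
eef_pos: [0.4644, 0.0377, 0.086]
tool_rot: [0.001, -0.2, 0.98, -0.0]
contact_force: [0.0, 0.7, 1.4]
gripper_width: 0.101
grasp_force: 51.4
```

```bash
python3 -c "
from h import *
o=st()"
```

```text
t 10.1 p [0.4644, 0.0377, 0.086] closing line deg 113.05 tilt [0.0017, 0.0003, -1.0] q [0.5166, 0.5487, -0.8967, 2.1347, 0.6417, 0.7494, 1.1718] F [0.  0.7 1.4] T [ 0.21 -0.02  0.03] w 0.101 gf 51.4
```

>>> jog_arm:
  deltas:
    - [0,0,-0.001,0,0,0,0.03]
    - [0,0,-0.001,0,0,0,0.03]
    - [0,0,-0.001,0,0,0,0.03]
    - [0,0,0,0,0,0,0.03]

```text
t: 10.5
eef_pos: [0.4647, 0.0379, 0.0835]
tool_rot: [0.001, -0.2, 0.98, -0.0]
contact_force: [-1.9, -0.6, 14.6]
gripper_width: 0.098
grasp_force: 53.4
```

```bash
python3 -c "
from h import *
o=st()"
```

```text
t 10.5 p [0.4647, 0.0379, 0.0835] closing line deg 113.07 tilt [0.0019, -0.0005, -1.0] q [0.5116, 0.5529, -0.892, 2.1355, 0.6483, 0.7456, 1.1659] F [-1.9 -0.6 14.6] T [-0.09  0.64 -0.  ] w 0.098 gf 53.4
```

The push is 14.6 N, so I'll turn clockwise and follow the thread down.

>>> jog_arm:
  deltas:
    - [0,0,-0.0005,0,0,-0.06,0.03]
    - [0,0,-0.0001,0,0,-0.12,0.03]
    - [0,0,-0.0001,0,0,-0.12,0.03]
    - [0,0,-0.0001,0,0,-0.12,0.03]
    - [0,0,-0.0001,0,0,-0.12,0.03]
    - [0,0,-0.0001,0,0,-0.12,0.03]
    - [0,0,-0.0001,0,0,-0.12,0.03]
    - [0,0,-0.0001,0,0,-0.12,0.03]

```text
t: 11.3
eef_pos: [0.4648, 0.0376, 0.0825]
tool_rot: [0.001, 0.249, 0.969, -0.0]
contact_force: [-3.2, -1.7, 15.6]
gripper_width: 0.104
grasp_force: 53.4
```

```bash
python3 -c "
from h import *
o=st()"
```

```text
t 11.3 p [0.4648, 0.0376, 0.0825] closing line deg 61.22 tilt [0.0022, -0.0008, -1.0] q [0.3487, 0.4818, -0.6796, 2.1453, 0.4917, 0.6683, 0.3985] F [-3.2 -1.7 15.6] T [-0.21  0.67  0.01] w 0.104 gf 53.4
```

>>> jog_arm:
  deltas:
    - [0,0,-0.0002,0,0,-0.12,0.03]
    - [0,0,-0.0001,0,0,-0.12,0.03]
    - [0,0,-0.0001,0,0,-0.12,0.03]
    - [0,0,-0.0002,0,0,-0.12,0.03]
    - [0,0,-0.0001,0,0,-0.12,0.03]
    - [0,0,-0.0001,0,0,-0.12,0.03]
    - [0,0,-0.0001,0,0,-0.12,0.03]
    - [0,0,-0.0001,0,0,-0.12,0.03]
    - [0,0,-0.0001,0,0,-0.12,0.03]
    - [0,0,-0.0001,0,0,-0.12,0.03]

```text
t: 12.3
eef_pos: [0.4645, 0.0374, 0.0813]
tool_rot: [0.001, 0.752, 0.659, 0.0]
contact_force: [-2.7, -1.8, 16.5]
gripper_width: 0.102
grasp_force: 53.5
```

```bash
python3 -c "
from h import *
o=st()"
```

```text
t 12.3 p [0.4645, 0.0374, 0.0813] closing line deg -7.54 tilt [0.0017, -0.0008, -1.0] q [0.1105, 0.425, -0.3876, 2.1611, 0.2814, 0.6009, -0.6111] F [-2.7 -1.8 16.5] T [-0.29  0.82  0.07] w 0.102 gf 53.5
```

>>> jog_arm:
  deltas:
    - [0,0,-0.0001,0,0,-0.12,0.03]
    - [0,0,-0.0001,0,0,-0.12,0.03]
    - [0,0,-0.0001,0,0,-0.12,0.03]
    - [0,0,-0.0002,0,0,-0.12,0.03]
    - [0,0,-0.0001,0,0,-0.12,0.03]
    - [0,0,-0.0001,0,0,-0.12,0.03]
    - [0,0,-0.0001,0,0,-0.12,0.03]
    - [0,0,-0.0001,0,0,-0.12,0.03]
    - [0,0,-0.0001,0,0,-0.12,0.03]
    - [0,0,-0.0001,0,0,-0.12,0.03]

```text
t: 13.3
eef_pos: [0.4642, 0.0374, 0.0802]
tool_rot: [0.0, 0.993, 0.119, 0.0]
contact_force: [-2.9, -0.8, 17.3]
gripper_width: 0.104
grasp_force: 53.5
```

```bash
python3 -c "
from h import *
o=st()"
```

```text
t 13.3 p [0.4642, 0.0374, 0.0802] closing line deg -76.3 tilt [0.001, -0.0001, -1.0] q [-0.1415, 0.4018, -0.0872, 2.1786, 0.0645, 0.5625, -1.6081] F [-2.9 -0.8 17.3] T [-0.17  0.96 -0.01] w 0.104 gf 53.5
```

>>> jog_arm:
  deltas:
    - [0,0,-0.0001,0,0,-0.12,0.03]
    - [0,0,-0.0001,0,0,-0.12,0.03]
    - [0,0,-0.0001,0,0,-0.12,0.03]
    - [0,0,-0.0002,0,0,-0.12,0.03]
    - [0,0,-0.0001,0,0,-0.12,0.03]
    - [0,0,-0.0001,0,0,-0.12,0.03]
    - [0,0,-0.0001,0,0,-0.12,0.03]
    - [0,0,-0.0001,0,0,-0.12,0.03]
    - [0,0,-0.0001,0,0,-0.12,0.03]
    - [0,0,-0.0001,0,0,-0.12,0.03]

```text
t: 14.3
eef_pos: [0.4643, 0.0378, 0.079]
tool_rot: [-0.001, 0.887, -0.462, 0.0]
contact_force: [-4.0, 0.4, 16.9]
gripper_width: 0.099
grasp_force: 53.5
```

```bash
python3 -c "
from h import *
o=st()"
```

```text
t 14.3 p [0.4643, 0.0378, 0.079] closing line deg -145.04 tilt [0.0009, 0.001, -1.0] q [-0.4009, 0.4104, 0.2241, 2.196, -0.1719, 0.5498, -2.5795] F [-4.   0.4 16.9] T [ 0.07  0.89 -0.  ] w 0.099 gf 53.5
```

>>> jog_arm:
  deltas:
    - [0,0,-0.0001,0,0,-0.11,0.03]
    - [0,0,-0.0001,0,0,-0.11,0.03]
    - [0,0,-0.0001,0,0,-0.09,0.03]
    - [0,0,0,0,0,0,0.03]
    - [0,0,0,0,0,0,0.03]

```text
t: 14.8
eef_pos: [0.4644, 0.0378, 0.0787]
tool_rot: [-0.001, 0.806, -0.592, 0.0]
contact_force: [-3.5, 0.4, 17.5]
gripper_width: 0.101
grasp_force: 53.6
```

```bash
python3 -c "
from h import *
o=st()"
```

```text
t 14.8 p [0.4644, 0.0378, 0.0787] closing line deg -162.53 tilt [0.001, 0.001, -1.0] q [-0.4677, 0.4187, 0.3057, 2.2003, -0.2372, 0.5515, -2.8207] F [-3.5  0.4 17.5] T [-0.    0.86  0.02] w 0.101 gf 53.6
```

>>> jog_arm:
  deltas:
    - [0,0,0.0015,0,0,0,0.03]
    - [0,0,0.0013,0,0,0,0.03]
    - [0,0,0,0,0,0,0.2]
    - [0,0,0,0,0,0,0.4]
    - [0,0,0,0,0,0,0.4]
    - [0,0,0.02,0,0,0,0.4]
    - [0,0,0.04,0,0,0,0.4]
    - [0,0,0.04,0,0,0.1,0.4]
    - [0,-0.05,0.03,0,0,0.1,0.4]
    - [0,-0.05,0,0,0,0.1,0.4]

```text
t: 15.8
eef_pos: [0.4664, -0.0546, 0.2094]
tool_rot: [-0.002, 0.888, -0.46, 0.003]
contact_force: [0.5, 0.0, -0.7]
gripper_width: 0.401
grasp_force: 0.0
```

>>> jog_arm:
  deltas:
    - [0,-0.05,0.0,0,0,0.1,0.4]
    - [0,-0.05,0.0,0,0,0.1,0.4]
    - [0,0,0,0,0,0,0.4]
    - [0,0,0,0,0,0,0.4]

```text
t: 16.2
eef_pos: [0.4632, -0.1567, 0.2057]
tool_rot: [0.0, 0.927, -0.376, -0.0]
contact_force: [-0.7, 0.6, 0.2]
gripper_width: 0.4
grasp_force: 0.0
```

```bash
python3 - <<'E'
from h import *
o=st(); d=bot.read_camera("scene");c=bot.read_camera("top");a=dict(np.load("s4.npz"))
def top(im):
    h=cv2.cvtColor(im,cv2.COLOR_RGB2HSV); m=(h[...,0]<22)&(h[...,1]>180)&(h[...,2]>90); m[:,:255]=0; m[:250]=0; m[:,315:]=0
    y,x=np.nonzero(m); return x.min(),x.max(),y.min(),y.max(),m.sum(),x.mean(),y.mean()
print(top(a["img"]),top(d["img"]))
for z in(.080,.0755): print(proj(d,[.4643,.0375,z]))
f=lambda im,x,y,w,h:cv2.resize(im[y:y+h,x:x+w],(395,300),interpolation=2)
save("fin",np.vstack([np.hstack([f(d["img"],210,220,105,80),f(a["img"],210,220,105,80)]),np.hstack([f(c["img"],170,180,132,100),f(c["img"],130,100,460,200)])]))
E
```

```text
t 16.2 p [0.4632, -0.1567, 0.2057] closing line deg -134.14 tilt [-0.0006, -0.0001, -1.0] q [-0.1735, 0.238, 0.4336, 2.0628, -0.13, 0.8669, -2.0074] F [-0.7  0.6  0.2] T [ 0.09  0.01 -0.05] w 0.4 gf 0.0
(np.int64(277), np.int64(290), np.int64(269), np.int64(285), np.int64(191), np.float64(283.27225130890054), np.float64(276.4188481675393)) (np.int64(278), np.int64(290), np.int64(268), np.int64(286), np.int64(156), np.float64(283.8076923076923), np.float64(278.7692307692308))
[282.90896326 267.83368194]
[283.04378903 269.55828727]
```

View pics/fin.png

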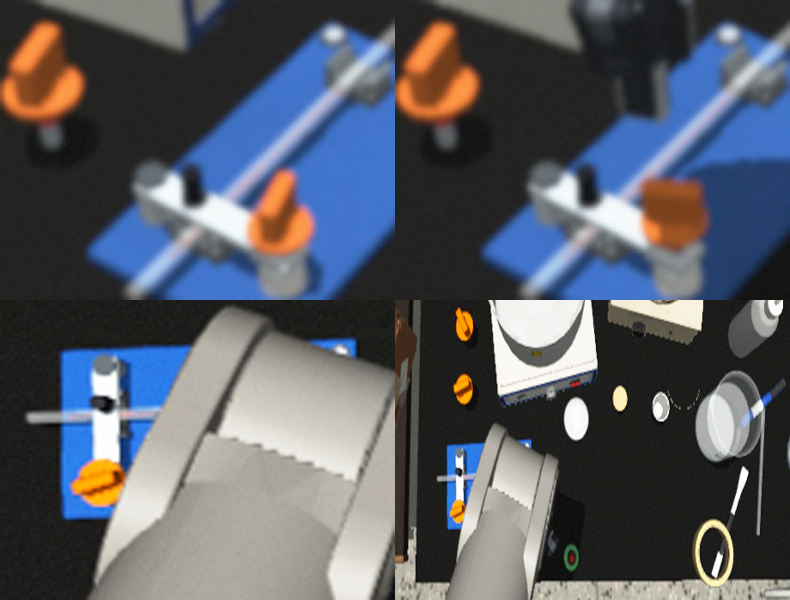

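The final view shows the strap closed over the thermometer and round the shank, the bystanders in place, and the blade turned by the expected ~275°. I'll check the depth at sub-pixel level.

```bash
python3 - <<'E'
from h import *
d=bot.read_camera("scene")
for n,im in (("0",np.load("scene0.npz")["img"]),("s4",np.load("s4.npz")["img"]),("now",d["img"])):
    f=im.astype(float); g=f[...,0]-f[...,2]
    r=[]
    for x in range(279,290):
        p=g[274:296,x]; k=np.argmax(p); h=p[k:].max()/2
        j=next((i for i in range(k,len(p)) if p[i]<h),None); r.append(round(274+j-1+(p[j-1]-h)/(p[j-1]-p[j]),2))
    print(n,r)
for z in(.052,.0475): print(proj(d,[.4643,.0375,z]))
E
```

```text
0 [np.float64(284.45), np.float64(285.03), np.float64(285.4), np.float64(285.61), np.float64(285.8), np.float64(285.88), np.float64(285.75), np.float64(285.41), np.float64(284.9), np.float64(284.3), np.float64(283.48)]
s4 [np.float64(284.47), np.float64(284.73), np.float64(285.13), np.float64(285.41), np.float64(285.65), np.float64(285.84), np.float64(285.71), np.float64(285.29), np.float64(284.76), np.float64(284.27), np.float64(283.65)]
now [np.float64(286.54), np.float64(286.81), np.float64(287.04), np.float64(287.16), np.float64(287.26), np.float64(287.35), np.float64(287.24), np.float64(286.92), np.float64(286.6), np.float64(286.23), np.float64(285.67)]
[283.73417929 278.38931939]
[283.86381736 280.04756697]
```

The flange has dropped about 1.65 px, which matches 4.5 mm. I'll hand the job in.

```bash
python3 -c "
from station import bot
print(bot.hand_in())"
```

```text
the job is handed in; nothing more can be done
None
```

I've handed the job in after about 16 s of robot time: the thermometer lies in both cradles under the closed strap, and the clamp's own thumbscrew (the smallest) was turned about 275° under 15–17 N, sitting about 4.5 mm lower by camera check.

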